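# Push the seed tray home into the row along the trough

### The arm

A 6-joint arm with a two-finger parallel gripper is mounted at the origin on the work surface. World frame = base frame: x ahead of the robot, y to its left, z up, the work surface at z = 0. Lengths are in mm, angles in rad, forces in N, time in s.
With the tool pointing down it reaches from about 275 to 1000 mm from the base axis. Payload 8.4 kg.
Tool frame: the origin (TCP) lies midway between the tips of the shut fingers; the grasp point (between the pads) lies 19 mm behind it; z points along the fingers, y is the line along which they close (so a half turn about z gives the same grasp; the last joint's range is limited). The gripper opens to 85 mm and grips with 20 to 120 N. Pads are 22 mm wide; open, the fingers measure 114 mm over their backs; the gripper's body (76 mm by 85 mm) begins 54 mm behind the grasp point. The pads swing forward as they close: fully open they stand 13 mm farther back than shut.
Start: joints at [1.304, 0.353, 1.633, -0, 1.155, -0.002], TCP at [163.571, 603.218, 231.281] pointing down, gripper open.
Joint ranges: [-2.63, 2.63], [-0.92, 2.1], [0.06, 2.66], [-1.3, 4.44], [0, 2.69], [-3.02, 3.02]. Speed limits (rad/s): [2.22, 2.22, 2.79, 3.14, 3.14, 3.14].

### API

Orientations are given as [roll, pitch, yaw] about the fixed x, y, z axes, in that order (R = Rz(yaw) Ry(pitch) Rx(roll)).
In Python, from rig import r gives the robot as it stands.
- The arm moves only by the shell command python3 -m inch 'ROWS' [OPENING] [FORCE]. ROWS is JSON, a list that holds one entry, the list of rows, each a list of 6 numbers: the shift along the tool's x, y, z scaled (see below), then the turn, a rotation vector about the tool's x, y, z scaled (see below). In form: [[[tx, ty, tz, wx, wy, wz], ...]]. A call has 1 to 8 rows; each row is the pose to reach, as a shift and turn from the pose commanded when the call began, along the tool's axes at that moment, turning the shorter way round; what a row does not reach only later rows make up. The controller multiplies each number of a shift by 20 cm and each number of a turn by pi rad. A row lasts 1/12 s, in which the tool goes at most 41.7 mm and 7.16 degrees, less where a joint would pass 70% of its speed; a pose out of reach is approached as far as the arm can. A call with a number of a shift or a turn outside -1 to 1 is refused whole. A call with a gripper value outside its range is refused whole. OPENING is the gripper's target within -1 to 1 (fully open at 1, half-way at 0, shut at -1), set as the call begins (- or left out, the last holds). The fingers move at their own pace and stop on an object; FORCE is the grip in N (left out, the last holds). Time passes only in rows, so rows that repeat a pose let the fingers close. It gives the time, the measured TCP pose, the force, the opening and the grip force at its end, in the units of the state.
- r.sense(): the state, without advancing time (a new reading comes with each control period).
- r.grab_frame(name): name is "scene" or "top" or "wrist"; returns the picture (400x640x3 uint8, red, green, blue); there is no depth.
- r.camera_info(name): a dict with "K" (3x3 intrinsics, pixels), "distortion" ([k1, k2, p1, p2, k3] as OpenCV has them; the pictures are not rectified), "rvec" (rotation vector, rad) and "tvec" (3), from world to camera coordinates, as OpenCV has them; the wrist camera has in their place "mount" (4x4, takes a point from camera to tool coordinates, whose origin is the TCP and whose axes are the flange's). Camera axes: x right, y down, z forward; pixel columns grow to the right and rows downward; lengths in mm; the calibration is good to about 2 mm. A picture is of the moment at which its call begins: read the wrist's pose just before it. camera_info takes no time and is no camera call.
- r.sign_off(): hands the job in; it is judged then, once.
The state is a dict: "clock": time; "qpos": joint angles; "qvel": joint speeds; "joint_efforts": joint torques, N m; "eef_pos": TCP position; "tcp_rot": TCP orientation; "contact_force": force on the tool from outside, world axes, zero at the start; "wrist_torque": the same for the moment, N m; "opening": opening from 0.0 (shut) to 1.0 (fully open); "grasp_force": force on a finger pad.
Only numpy, scipy, OpenCV 4.12 (cv2) and the standard library are available. Lean on these libraries where they do the work, as an engineer would, in place of code of your own. Each camera call takes 0.05 s, during which the arm holds its last target. There are 200 camera calls.

### The job

Push the empty seed tray home into the row along the planted trough: one long side flat against the trough's front face and one end up against the inner end of the other seed tray, the one that holds two potted herbs. Slide it gently along the tiles with your fingers, without pinching it, picking it up or tipping it, do not shove the loaded tray out of its place, and leave everything else on the counter undisturbed.

Things in the scene. Friction and masses are not known exactly. Their poses are not given: they have to be found in the camera images.
- tray: The empty seed tray to push: thin black plastic, six shallow cells, about 0.14 kg. Over the rim 115 mm along its x, 170 mm along its y (long side), 50 mm high; the rim (top 5 mm) stands 4 mm proud of the walls. Origin: centre of its underside, z = 0. At yaw 0 its long sides run along world y; it starts within 0.35 rad of that. Meet the stops slowly: over 40 N of push or squeeze is too rough.
- trough: The planted trough, off-white, 150 mm along its own x, 800 mm along its own y, 100 mm high (low herbs rise some 25 mm above that), with plain upright faces; too heavy to move. Origin: centre of its underside, at z = 0. Its own x points away from the robot, so its front face (towards the robot) is the plane x = -75 mm in its own frame; a tray lying flat against it has its centre at x = -132.5 mm. It stands across the counter beyond the trays, turned by at most 0.1 rad.
- full_tray: The other seed tray, same black plastic and same size (115 x 170 x 50 mm), already in its place with its long side against the trough, towards the trough's left end (+y) or its right end (-y). Its inner end is the one nearer the trough's middle, 85 mm from its centre. With its pots it weighs about 0.8 kg and is loose. Origin: centre of its underside; axes parallel to the trough's.
- pot_a: Small terracotta pot with a herb, 76 mm across the rim, 72 mm high (the herb reaches some 110 mm), standing loose in the loaded tray. Origin: centre of its underside.
- pot_b: The second such pot in the loaded tray. Origin: centre of its underside.
- blue_pot: Empty blue ceramic plant pot, 100 mm across the rim, 105 mm high, standing in front of the other end of the trough. Not part of the job. Origin: centre of its underside.
- spray_bottle: Empty green spray bottle with a white trigger head, 76 mm in diameter, 220 mm high, at the robot's left. Not part of the job. Origin: centre of its underside.
- trowel: Small steel trowel with a wooden handle, 265 mm long, 65 mm wide, up to 28 mm high, lying at the robot's right, blade along its own +x. Not part of the job. Origin: on the counter at the middle of its length.
- bucket: Grey watering bucket with a closed hinged flip lid, 205 mm across the rim, 200 mm high, at the robot's far left. Not part of the job. Origin: centre of its underside.
Things that resemble listed ones, but are neither listed nor needed, are in the scene too. What is shaped like the pot_b but pink or purple is not meant.

How it is judged:
By the outcome, as a careful person would: the job done as asked, in the order asked, and still so for the second after the job is handed in, with the robot touching nothing.
It also fails if it takes over 64 s, if anything falls off the work surface, if the arm or the gripper's body presses on something with over 40 N, if the wrist force passes 120 N, or if a joint passes its speed limit or range.

## Working session

There is one attempt and no reset: what is moved stays moved. The work goes in short steps, Python scripts to look and compute and a shell command to move; the robot and the scene stay as the last step left them, time stands still between calls to the robot, and variables do not carry over. Pictures are saved under pics/ and viewed, at most 10 in all, crops included, and the job is handed in when it is done.

```bash
mkdir -p pics; ls; python3 - <<'E'
from rig import r
import cv2,numpy as np
s=r.sense();print(s)
for n in("scene","top"):
    im=r.grab_frame(n);cv2.imwrite(f"pics/{n}0.png",im[:,:,::-1])
for n in("scene","top","wrist"):print(n,r.camera_info(n))
E
```

```text
pics
{'clock': 0.0, 'qpos': array([ 1.30359180e+00,  3.53668487e-01,  1.63414074e+00,  3.19950736e-05,
        1.15520085e+00, -2.38293095e-03]), 'qvel': array([-0.00106654,  0.00040295,  0.00060036,  0.00029601,  0.00052539,
       -0.0006699 ]), 'joint_efforts': array([-1.31838322e-03, -6.05245543e+01, -3.42067730e+01,  1.14730792e-04,
        9.04824352e-03, -2.54350192e-05]), 'eef_pos': array([163.43851713, 602.75283265, 230.54615437]), 'tcp_rot': array([-3.14017531e+00, -3.26307145e-05,  2.87675810e+00]), 'contact_force': array([0.63744363, 0.50477391, 0.96573484]), 'wrist_torque': array([-0.04058309,  0.0082186 , -0.0059238 ]), 'grasp_force': 0.0, 'opening': 1.002064821434439}
scene {'K': array([[362.37881322,   0.        , 325.02882772],
       [  0.        , 362.37881322, 200.10231634],
       [  0.        ,   0.        ,   1.        ]]), 'distortion': array([-0.04791461,  0.        ,  0.        ,  0.        ,  0.        ]), 'rvec': array([ 1.10082112,  2.51256307, -0.8543323 ]), 'tvec': array([ 290.55967765, -370.8287244 , 1468.73530215])}
top {'K': array([[383.82241512,   0
[... 231 characters left out ...]
442, -2.1907259 ,  0.13233482]), 'tvec': array([ 147.14742687,  582.16154888, 1188.69311621])}
wrist {'K': array([[320.11630784,   0.        , 320.99819122],
       [  0.        , 320.11630784, 196.2390262 ],
       [  0.        ,   0.        ,   1.        ]]), 'distortion': array([-0.06390544,  0.        ,  0.        ,  0.        ,  0.        ]), 'mount': array([[-4.43498217e-05, -9.61776239e-01, -2.73836565e-01,
         6.87738193e+01],
       [ 9.99999992e-01, -1.02009543e-05, -1.26129196e-04,
        -9.49728515e-01],
       [ 1.18514670e-04, -2.73836568e-01,  9.61776232e-01,
        -1.42317601e+02],
       [ 0.00000000e+00,  0.00000000e+00,  0.00000000e+00,
         1.00000000e+00]])}
```

View pics/scene0.png

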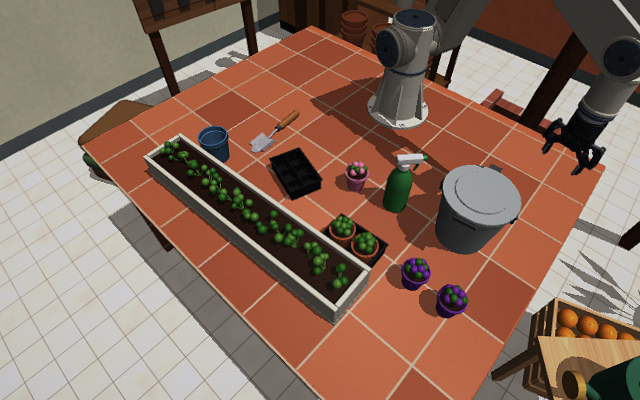

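View pics/top0.png

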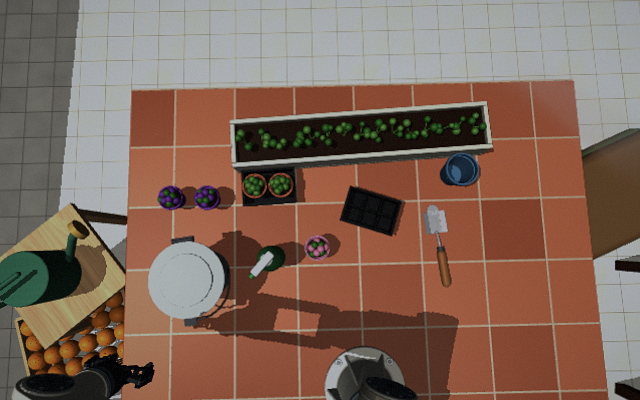

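The scene view shows the empty black tray at about (297,173), the loaded tray with two terracotta pots at (352,240) and the trough running diagonally. The top view shows the empty tray at (371,211), the loaded tray at (270,186), the trough front edge from (234,165) to (492,150), the blue pot at (460,169), the trowel at (437,245) and the spray bottle at (267,258).

Possible confusions are the pink pot at (317,247) and the purple pots at (171,197) and (207,197) in the top view. These are decoys, because the listed pots are terracotta and stand in the loaded tray. Only one tray is empty.

```bash
cat > h.py <<'E'
import numpy as np,cv2
from rig import r
def cam(n,pose=None):
    c=r.camera_info(n)
    if n=="wrist":
        from scipy.spatial.transform import Rotation as Ro
        p,rot=pose; M=np.array(c["mount"]); Rt=Ro.from_euler('xyz',rot).as_matrix()
        Rwc=Rt@M[:3,:3]; return c,Rwc,Rt@M[:3,3]+p
    R=cv2.Rodrigues(c["rvec"])[0]; return c,R.T,-R.T@c["tvec"]
def plane(n,px,z,pose=None):
    c,R,o=cam(n,pose)
    u=cv2.undistortPoints(np.array(px,float).reshape(-1,1,2),c["K"],c["distortion"]).reshape(-1,2)
    d=np.c_[u,np.ones(len(u))]@R.T
    return (o+d*((z-o[2])/d[:,2])[:,None])[:,:2]
def tri(pa,pb,a="top",b="scene"):
    out=[]
    P=[]
    for n in(a,b):
        c,R,o=cam(n);P.append(np.c_[R.T,-R.T@o])
    ua,ub=[cv2.undistortPoints(np.array(p,float).reshape(-1,1,2),cam(n)[0]["K"],cam(n)[0]["distortion"]).reshape(-1,2).T for n,p in((a,pa),(b,pb))]
    X=cv2.triangulatePoints(P[0],P[1],ua,ub);return (X[:3]/X[3]).T
def proj(n,X,pose=None):
    c,R,o=cam(n,pose); R=R.T
    return cv2.projectPoints(np.array(X,float),cv2.Rodrigues(R)[0],-R@o,c["K"],c["distortion"])[0].reshape(-1,2)
E
python3 - <<'E'
from h import *
np.set_printoptions(suppress=True,precision=1)
for n in("top","scene"):print(n,cam(n)[2])
t=cv2.imread("pics/top0.png");s=cv2.imread("pics/scene0.png")
def blob(im,x0,x1,y0,y1,th):
    m=np.zeros(im.shape[:2],np.uint8);m[y0:y1,x0:x1]=(im[y0:y1,x0:x1].max(2)<th)
    cs,_=cv2.findContours(m,0,1);c=max(cs,key=cv2.contourArea);return c
for th in(45,60,75):
    for n,im,b in(("top",t,(325,415,175,245)),("scene",s,(262,328,140,205))):
        c=blob(im,*b,th)
        for z in(50,):
            q=plane(n,c.reshape(-1,2),z).astype(np.float32);R=cv2.minAreaRect(q);print(th,n,z,R,cv2.contourArea(c))
            print(cv2.boxPoints(R).ravel())
# trough, guessed corners
print(plane("top",[[234,165],[492,150],[231,122],[487,103]],100))
a=cv2.resize(t[90:255,220:500],None,fx=2.8,fy=2.8,interpolation=cv2.INTER_CUBIC)
b=cv2.resize(s[130:330,140:400],None,fx=3,fy=3,interpolation=cv2.INTER_CUBIC)
cv2.imwrite("pics/ta.png",a);cv2.imwrite("pics/sa.png",b)
E
```

```text
top [ 442.8  140.2 1248.1]
scene [1080.6  586.2  931.5]
45 top 50 ((541.2742309570312, -37.309356689453125), (167.5772705078125, 113.58466339111328), 71.40499114990234) 1843.0
[ 460.7  -98.6  568.4 -134.8  621.8   24.   514.2   60.2]
45 scene 50 ((552.4453735351562, -19.790573120117188), (196.66485595703125, 122.48326873779297), 71.44007110595703) 1538.0
[ 463.1  -93.5  579.2 -132.5  641.8   53.9  525.7   92.9]
60 top 50 ((541.6222534179688, -37.89878845214844), (170.15811157226562, 116.00543212890625), 71.39979553222656) 1896.5
[ 459.5 -100.   569.5 -137.   623.7   24.2  513.8   61.2]
60 scene 50 ((552.6598510742188, -20.66656494140625), (198.2024383544922, 123.5512466430664), 71.33802032470703) 1582.5
[ 462.4  -94.8  579.5 -134.3  642.9   53.5  525.8   93. ]
75 top 50 ((541.5335693359375, -38.440399169921875), (171.36788940429688, 116.63304138183594), 71.40535736083984) 1933.0
[ 458.9 -101.1  569.5 -138.2  624.1   24.2  513.6   61.4]
75 scene 50 ((552.8383178710938, -20.907791137695312), (199.18597412109375, 124.58916473388672), 71.43345642089844) 1602.0
[ 462.1  -95.5  580.2 -135.2  643.6   53.7  525.5   93.3]
[[ 685.1  379.4]
 [ 711.9 -408.9]
 [ 820.   388.5]
 [ 861.  -405. ]]
```

View pics/ta.png

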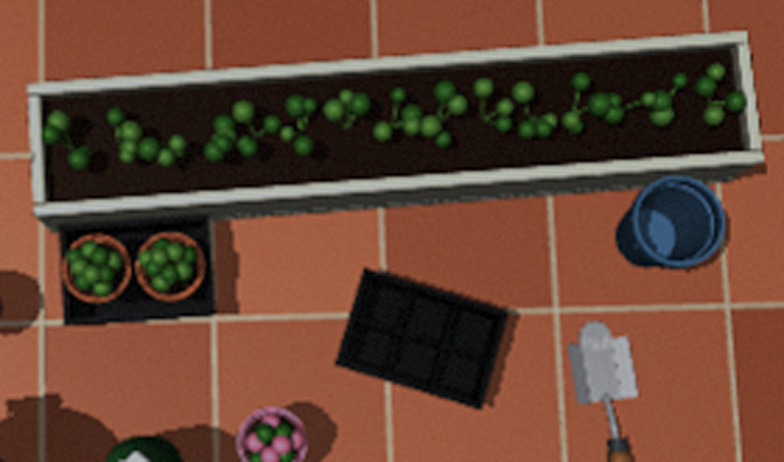

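View pics/sa.png

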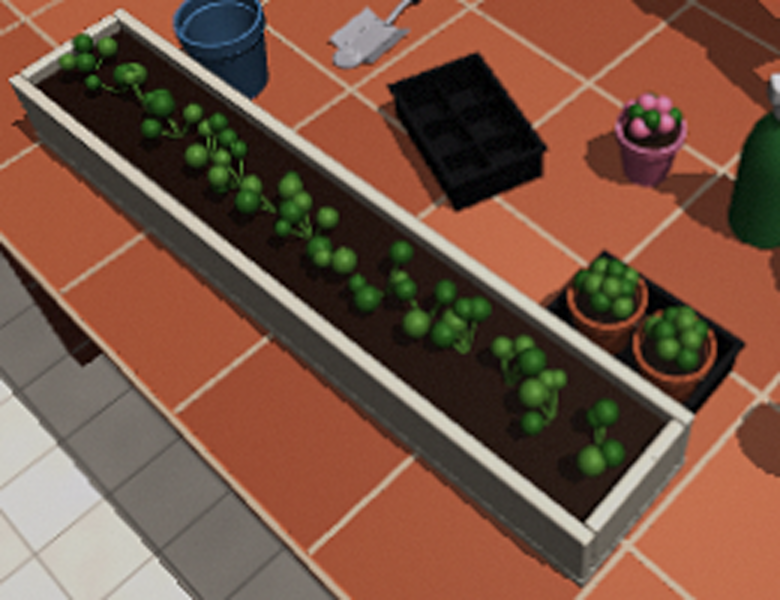

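The top crop shows the tray rim corners at crop px (366,270), (514,310), (480,408) and (337,362), with the loaded tray's inner end at crop x≈212. The scene crop shows the same tray corners at (390,88), (478,55) and (545,150). Next I fit the edges precisely.

```bash
python3 - <<'E'
from h import *
np.set_printoptions(suppress=True,precision=2)
o=np.array([220,90]);so=np.array([140,130])
A=np.array([[514,310],[480,408],[337,362]])/2.8+o;B=np.array([[390,88],[478,55],[545,150]])/3+so
print("tray corners",tri(A,B))
A=np.array([[762,160],[38,212]])/2.8+o;B=np.array([[120,12],[690,418]])/3+so
print("trough front corners",tri(A,B))
t=cv2.imread("pics/top0.png").astype(float);k=4
u=cv2.resize(t,None,fx=k,fy=k,interpolation=cv2.INTER_CUBIC)
br=u.min(2)
# front-edge: scan upward from below expected line
ps=[]
for x in range(245*k,445*k,8):
    xe=x/k; ye=166.4+(xe-233.6)*(147.1-166.4)/(492.1-233.6)
    col=br[int((ye-6)*k):int((ye+6)*k),x]
    j=np.where(col>110)[0]
    if len(j): ps.append((xe+.5/k-.5,(int((ye-6)*k)+j[-1]+.5+.5)/k-.5))
P=plane("top",ps,100)
f=np.polyfit(P[:,1],P[:,0],1)
for _ in range(4):
    e=P[:,0]-np.polyval(f,P[:,1]);g=abs(e)<3;f=np.polyfit(P[g,1],P[g,0],1)
print("front x=%.4f*y+%.2f"%tuple(f),g.sum(),len(g),e[g].std(), "yaw",np.arctan(-f[0]))
# full tray inner end (right edge) & front edge
mx=u.max(2)
ps=[]
for y in range(172*k,200*k,4):
    row=mx[y,285*k:303*k]; j=np.where(row<70)[0]
    if len(j): ps.append((285+(j[-1]+1.)/k-.5,y/k-.4))
P=plane("top",ps,50);print("inner end pts",P[::4].tolist())
ps=[]
for x in range(248*k,292*k,8):
    c=mx[192*k:212*k,x];j=np.where(c<70)[0];ps.append((x/k-.4,192+(j[-1]+1.)/k-.5))
P=plane("top",ps,50);print("front edge",P[::4].tolist())
# empty tray subpixel
m=np.zeros(mx.shape,np.uint8);s=np.s_[175*k:245*k,325*k:415*k];m[s]=mx[s]<65
c=max(cv2.findContours(m,0,1)[0],key=cv2.contourArea).reshape(-1,2)/k-.4
R=cv2.minAreaRect(plane("top",c,50).astype(np.float32));print("tray",R,cv2.boxPoints(R).tolist())
for n,a,z in(("pink",[317,246],90),("blue",[462,169],105),("spray",[262,262],200),("trowel",[432,206],10),("trowel",[436,232],10)):print(n,plane("top",[a],z))
E
```

```text
tray corners [[ 565.51 -140.64   36.01]
 [ 458.6   -99.45   38.13]
 [ 514.23   59.19   40.1 ]]
trough front corners [[ 722.58 -414.87   87.15]
 [ 683.74  385.07   89.34]]
front x=-0.0507*y+699.57 100 100 0.4267801132767981 yaw 0.05068786070956323
inner end pts [[669.6007714732814, 197.65544828654112], [656.7360996204245, 197.11213135414897], [643.9027887048522, 196.570046319533], [631.0809679767851, 195.24052316895998], [618.3101956675268, 194.70185904587618], [605.5706127611628, 194.16441939057557], [592.8820088708159, 194.41398341102084]]
front edge [[564.6914601008938, 347.3758009965798], [564.8425996065328, 322.33703776422976], [567.3562488399675, 297.2645229813127], [568.2960489995343, 272.18911676825337], [569.2364297748119, 247.09985443513295], [571.754519069487, 221.97034327207393]]
tray ((541.5814819335938, -37.93293762207031), (171.42755126953125, 116.76570892333984), 71.27941131591797) [[458.7772216796875, -100.37385559082031], [569.365478515625, -137.85020446777344], [624.3857421875, 24.507980346679688], [513.7974853515625, 61.98432922363281]]
pink [[434.29 133.5 ]]
blue [[ 654.43 -311.16]]
spray [[396.18 283.39]]
trowel [[ 552.81 -242.96]]
trowel [[ 468.61 -250.67]]
```

The numbers agree:
- **Trough front:** x ≈ 699.6 − 0.0507·y, yaw 0.051.
- **Empty tray:** centre (541.6, −37.9), yaw −0.327.
- **Loaded tray:** inner end about 164 mm along the trough axis.

Seen on the z = 50 plane, the tray measures 171×117 mm, which fits a 50 mm rim. I'll lift and travel above everything to a point behind the tray's long side.

```bash
cat >> h.py <<'E'
from scipy.spatial.transform import Rotation as Ro
PSI=0.0507;U=np.array([np.cos(PSI),np.sin(PSI)]);V=np.array([-np.sin(PSI),np.cos(PSI)])
def go(x,y,z,yaw):
    s=r.sense();R0=Ro.from_euler('xyz',s["tcp_rot"]);t=R0.inv().apply(np.array([x,y,z])-s["eef_pos"])
    w=(R0.inv()*Ro.from_euler('xyz',[np.pi,0,yaw])).as_rotvec()
    print("t",t,"scaled",np.round(t/200,3),"turn",np.round(w/np.pi,4))
def st():
    s=r.sense();print("clk",round(s["clock"],2),"pos",s["eef_pos"].round(1),"rot",s["tcp_rot"].round(4),"F",s["contact_force"].round(2),"op",round(float(s["opening"]),2))
E
python3 -m inch '[[[0,0,-0.2,0,0,0],[0,0,-0.4,0,0,0],[0,0,-0.55,0,0,0]]]' 1
python3 -m inch '[[[-0.18,-0.21,0,0,0,0],[-0.36,-0.42,0,0,0,0],[-0.54,-0.63,0,0,0,0],[-0.7,-0.8,0,0,0,0],[-0.74,-0.86,0,0,0,0],[-0.74,-0.86,0,0,0,0]]]'
python3 -m inch '[[[-0.15,-0.17,0,0,0,0],[-0.3,-0.34,0,0,0,0],[-0.45,-0.51,0,0,0,0],[-0.6,-0.68,0,0,0,0],[-0.74,-0.86,0,0,0,0],[-0.74,-0.86,0,0,0,0],[-0.74,-0.86,0,0,0,0]]]'
python3 - <<'E'
from h import *
st();go(457.7,-9.4,340,2.815)
E
```

```text
clock: 0.35
eef_pos: [163.6, 603.3, 343.6]
tcp_rot: [3.141, -0.0, 2.877]
contact_force: [0.0, -0.1, 0.3]
opening: 1.001
grasp_force: 0.0
clock: 0.85
eef_pos: [262.2, 394.5, 341.0]
tcp_rot: [-3.14, 0.001, 2.876]
contact_force: [0.8, 1.3, -0.6]
opening: 0.999
grasp_force: 0.0
clock: 1.43
eef_pos: [360.1, 190.5, 341.2]
tcp_rot: [-3.14, 0.001, 2.873]
contact_force: [0.3, 0.4, 0.1]
opening: 0.999
grasp_force: 0.0
clk 1.43 pos [360.1 190.5 341.2] rot [-3.1404e+00  7.0000e-04  2.8732e+00] F [0.28 0.42 0.11] op 1.0
t [-147.12984057 -166.8834161     1.47278097] scaled [-0.736 -0.834  0.007] turn [-0.0004  0.0002  0.0185]
```

```bash
python3 -m inch '[[[-0.15,-0.17,0,0,0,0],[-0.3,-0.34,0,0,0,0],[-0.45,-0.51,0,0,0,0.01],[-0.6,-0.68,0,0,0,0.019],[-0.736,-0.834,0,0,0,0.019],[-0.736,-0.834,0,0,0,0.019],[-0.736,-0.834,0,0,0,0.019]]]'
python3 - <<'E'
from h import *
st();s=r.sense();im=r.grab_frame("wrist");cv2.imwrite("pics/w1.png",im[:,:,::-1])
np.savez("w1.npz",p=s["eef_pos"],q=s["tcp_rot"])
E
```

```text
clock: 2.02
eef_pos: [458.7, -8.0, 340.8]
tcp_rot: [-3.141, -0.0, 2.814]
contact_force: [0.5, 0.8, 0.3]
opening: 1.003
grasp_force: 0.0
clk 2.02 pos [458.7  -8.  340.8] rot [-3.1409e+00 -2.0000e-04  2.8138e+00] F [0.55 0.82 0.3 ] op 1.0
```

View pics/w1.png

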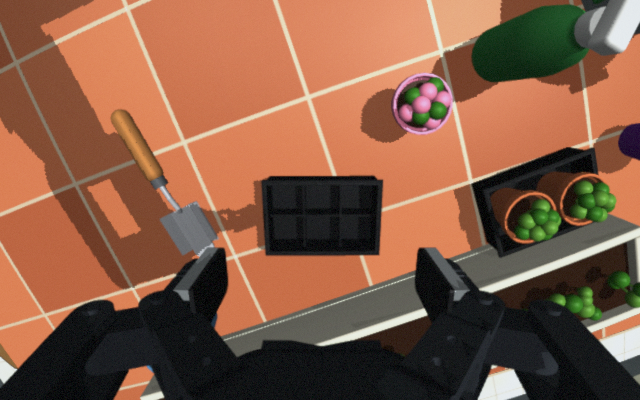

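The wrist view shows the empty tray at (322,217) with rim corners near (263,180), (383,180), (379,255) and (265,255). The loaded tray's inner end runs from (474,185) to (500,253), the pink decoy is at (422,104) and the fingertips are at the bottom. I'll cross-check these positions and then descend behind the tray.

```bash
python3 - <<'E'
from h import *
np.set_printoptions(suppress=True,precision=1)
d=np.load("w1.npz");pose=(d["p"],d["q"])
im=cv2.imread("pics/w1.png");m=np.zeros(im.shape[:2],np.uint8);m[165:275,250:395]=im[165:275,250:395].max(2)<60
c=max(cv2.findContours(m,0,1)[0],key=cv2.contourArea).reshape(-1,2)
R=cv2.minAreaRect(plane("wrist",c,50,pose).astype(np.float32));print(R,cv2.boxPoints(R).tolist())
X=plane("wrist",[[474,185],[500,255],[263,181],[383,181],[379,255],[265,255]],50,pose);print(X,"v",X@V,"u",X@U)
print(proj("wrist",[[699.6-.0507*y,y,z] for y in(0,100,200) for z in(0,100)],pose))
go(457.7,-9.4,16,2.815)
E
```

```text
((538.8402099609375, -35.53733825683594), (167.7568359375, 118.48139190673828), 71.2843246459961) [[455.8177795410156, -95.97178649902344], [568.0341796875, -133.98916625976562], [621.8626708984375, 24.897109985351562], [509.646240234375, 62.91448974609375]]
[[ 564.   183.5]
 [ 685.6  201.2]
 [ 463.2  -95.9]
 [ 516.9   62.2]
 [ 624.    25.9]
 [ 569.4 -135. ]] v [ 154.6  166.2 -119.3   35.9   -5.7 -163.7] u [572.5 694.9 457.7 519.4 624.6 561.8]
[[371.3 284.2]
 [381.7 321.7]
 [427.2 264.5]
 [449.5 298.4]
 [484.1 243.9]
 [518.3 273.8]]
t [ -1.2  -2.9 324.8] scaled [-0.  -0.   1.6] turn [-0. -0. -0.]
```

```bash
python3 -m inch '[[[0,-0.01,0.2,0,0,0],[0,-0.01,0.4,0,0,0],[0,-0.01,0.6,0,0,0],[0,-0.01,0.8,0,0,0],[0,-0.01,0.9,0,0,0],[0,-0.01,1,0,0,0],[0,-0.01,1,0,0,0]]]'
python3 - <<'E'
from h import *
d=np.load("w1.npz");pose=(d["p"],d["q"])
im=cv2.imread("pics/w1.png")
for x in(350,400,460):print(x,[(y,*im[y,x].tolist()) for y in range(255,345,4)])
go(457.7,-9.4,16,2.815)
E
```

```text
clock: 2.65
eef_pos: [453.8, -5.9, 138.0]
tcp_rot: [-3.14, -0.007, 2.819]
contact_force: [-1.5, -0.2, 0.9]
opening: 0.997
grasp_force: 0.0
350 [(255, 55, 80, 140), (259, 70, 113, 200), (263, 71, 112, 201), (267, 69, 108, 198), (271, 70, 108, 199), (275, 75, 112, 201), (279, 73, 111, 199), (283, 71, 111, 201), (287, 72, 112, 201), (291, 72, 112, 198), (295, 83, 92, 93), (299, 98, 106, 107), (303, 86, 95, 95), (307, 86, 93, 95), (311, 88, 96, 95), (315, 87, 95, 96), (319, 83, 92, 96), (323, 90, 99, 96), (327, 88, 99, 96), (331, 90, 101, 99), (335, 226, 237, 233), (339, 203, 221, 218), (343, 20, 18, 18)]
400 [(255, 88, 132, 223), (259, 88, 133, 224), (263, 89, 133, 223), (267, 87, 130, 222), (271, 90, 134, 224), (275, 88, 115, 167), (279, 102, 113, 113), (283, 88, 97, 95), (287, 86, 94, 95), (291, 85, 96, 93), (295, 91, 101, 100), (299, 89, 94, 98), (303, 91, 98, 99), (307, 88, 98, 96), (311, 91, 98, 99), (315, 113, 125, 125), (319, 225, 237, 232), (323, 209, 225, 222), (327, 21, 28, 48), (331, 24, 35, 53), (335, 20, 33, 48), (339, 22, 32, 49), (343, 20, 33, 48)]
460 [(255, 87, 97, 101), (259, 173, 190, 183), (263, 84, 94, 94), (267, 63, 67, 68), (271, 44, 40, 37), (275, 65, 59, 54), (279, 91, 88, 84), (283, 78, 77, 71), (287, 78, 74, 73), (291, 131, 131, 122), (295, 132, 129, 122), (299, 70, 70, 65), (303, 24, 21, 17), (307, 28, 27, 24), (311, 32, 27, 24), (315, 24, 19, 20), (319, 22, 21, 25), (323, 24, 23, 19), (327, 31, 24, 25), (331, 23, 21, 21), (335, 27, 25, 21), (339, 25, 27, 26), (343, 27, 27, 23)]
t [ -5.60966178  -1.88074475 121.9240131 ] scaled [-0.028 -0.009  0.61 ] turn [-0.0005 -0.0021  0.0011]
```

The trough face agrees with the wrist view to about 2 px. Descending.

```bash
python3 -m inch '[[[-0.02,-0.01,0.15,0,0,0],[-0.02,-0.01,0.3,0,0,0],[-0.02,-0.01,0.45,0,0,0],[-0.02,-0.01,0.55,0,0,0],[-0.02,-0.01,0.61,0,0,0],[-0.02,-0.01,0.61,0,0,0],[-0.02,-0.01,0.61,0,0,0]]]'
python3 - <<'E'
from h import *
st();s=r.sense();im=r.grab_frame("wrist");cv2.imwrite("pics/w2.png",im[:,:,::-1])
np.savez("w2.npz",p=s["eef_pos"],q=s["tcp_rot"])
E
```

```text
clock: 3.23
eef_pos: [460.4, -10.0, 19.9]
tcp_rot: [3.142, -0.0, 2.818]
contact_force: [0.6, 0.4, 0.1]
opening: 0.999
grasp_force: 0.0
clk 3.23 pos [460.4 -10.   19.9] rot [ 3.1415e+00 -4.0000e-04  2.8180e+00] F [0.56 0.39 0.13] op 1.0
```

View pics/w2.png

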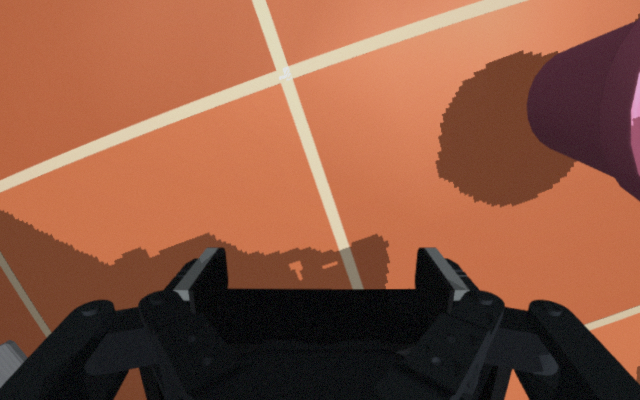

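The tray's near long side lies between the fingers at about y=290. Both fingers are clear of it, and so is the pink pot at the right. The push comes next: close the gap, then sweep in an arc that squares the tray to the trough.

```bash
cat >> h.py <<'E'
def arc(c0,th0,c1,th1,ss,off=68.5,z=16):
    prev=None
    for s in ss:
        th=th0+(th1-th0)*s;c=np.array(c0)+(np.array(c1)-c0)*s;p=c-off*np.array([np.cos(th),np.sin(th)]);yaw=th+np.pi
        if prev is not None:
            d=p-prev[0];cy,sy=np.cos(prev[1]),np.sin(prev[1])
            print(s,"end",p.round(1),round(yaw,3),"t",(np.array([d[0]*cy+d[1]*sy,d[0]*sy-d[1]*cy])/200).round(3),"wz",round(-(yaw-prev[1])/np.pi,4))
        prev=(p,yaw)
E
python3 -m inch '[[[-0.02,0,0.01,0,0,0],[-0.04,0,0.02,0,0,0],[-0.06,0,0.02,0,0,0],[-0.07,0,0.02,0,0,0],[-0.07,0,0.02,0,0,0]]]'
python3 - <<'E'
from h import *
arc((541,-37),-.327,(639.1,-45.7),.0507,[0,1/3,2/3,1]);st()
p,w=r.sense()["eef_pos"][:2],0
E
```

```text
clock: 3.7
eef_pos: [474.5, -15.5, 15.7]
tcp_rot: [3.141, 0.001, 2.817]
contact_force: [-0.3, -0.6, 0.2]
opening: 1.001
grasp_force: 0.0
0.3333333333333333 end [506.6 -26.2] 2.94 t [-0.162 -0.004] wz -0.0401
0.6666666666666666 end [538.1 -37.7] 3.066 t [-0.166 -0.025] wz -0.0401
1 end [570.7 -49.2] 3.192 t [-0.167 -0.045] wz -0.0401
clk 3.7 pos [474.5 -15.5  15.7] rot [3.1412e+00 1.2000e-03 2.8167e+00] F [-0.31 -0.56  0.25] op 1.0
```

```bash
python3 -m inch '[[[-0.02,0,0,0,0,-0.005],[-0.04,0,0,0,0,-0.01],[-0.06,0,0,0,0,-0.015],[-0.085,0,0,0,0,-0.02],[-0.105,0,0,0,0,-0.025],[-0.13,0,0,0,0,-0.03],[-0.15,0,0,0,0,-0.035],[-0.17,0,0,0,0,-0.04]]]'
python3 -m inch '[[[-0.02,0,0,0,0,-0.005],[-0.04,-0.005,0,0,0,-0.01],[-0.06,-0.01,0,0,0,-0.015],[-0.085,-0.01,0,0,0,-0.02],[-0.105,-0.015,0,0,0,-0.025],[-0.125,-0.02,0,0,0,-0.03],[-0.145,-0.025,0,0,0,-0.035],[-0.165,-0.025,0,0,0,-0.04]]]'
python3 - <<'E'
from h import *
np.set_printoptions(suppress=True,precision=1)
st();im=r.grab_frame("top")[:,:,::-1].copy();cv2.imwrite("pics/t2.png",im)
s=r.sense();go(570.7,-49.2,16,3.192)
# tray far edge: dark region ahead of gripper
m=np.zeros(im.shape[:2],np.uint8);m[155:235,320:430]=im[155:235,320:430].max(2)<60
c=max(cv2.findContours(m,0,1)[0],key=cv2.contourArea)
cv2.imwrite("pics/t2c.png",cv2.resize(im[130:290,240:460],None,fx=3.4,fy=3.4,interpolation=cv2.INTER_CUBIC))
E
```

```text
clock: 4.37
eef_pos: [506.2, -26.3, 15.3]
tcp_rot: [3.142, 0.0, 2.944]
contact_force: [-1.1, 0.7, 0.2]
opening: 1.0
grasp_force: 0.5
clock: 5.03
eef_pos: [537.3, -37.8, 15.3]
tcp_rot: [-3.142, -0.0, 3.07]
contact_force: [-0.9, -0.5, 0.5]
opening: 1.004
grasp_force: 0.6
clk 5.03 pos [537.3 -37.8  15.3] rot [-3.1 -0.   3.1] F [-0.9 -0.5  0.5] op 1.0
t [-33.1  -9.   -0.6] scaled [-0.2 -0.  -0. ] turn [-0.  0. -0.]
```

View pics/t2c.png

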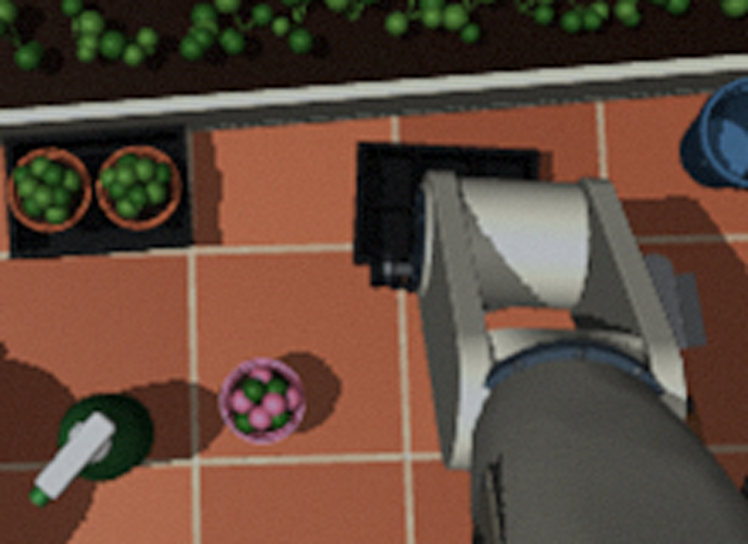

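The tray at crop (450,200) follows the fingers and is nearly square to the trough, and everything else is undisturbed. I'll do the last third of the arc and then approach in small steps while watching the force.

```bash
python3 -m inch '[[[-0.02,-0.005,0,0,0,-0.005],[-0.04,-0.01,0,0,0,-0.01],[-0.06,-0.015,0,0,0,-0.015],[-0.08,-0.02,0,0,0,-0.02],[-0.1,-0.03,0,0,0,-0.025],[-0.12,-0.035,0,0,0,-0.03],[-0.14,-0.04,0,0,0,-0.035],[-0.16,-0.045,0,0,0,-0.039]]]'
python3 -m inch '[[[-0.005,0,0,0,0,0],[-0.01,0,0,0,0,0],[-0.01,0,0,0,0,0]]]' | grep -E "pos|force"
python3 -m inch '[[[-0.005,0,0,0,0,0],[-0.01,0,0,0,0,0],[-0.01,0,0,0,0,0]]]' | grep -E "pos|force"
python3 - <<'E'
from h import *
np.set_printoptions(suppress=True,precision=2)
st();print("u,v",r.sense()["eef_pos"][:2]@U,r.sense()["eef_pos"][:2]@V)
im=r.grab_frame("top")[:,:,::-1].copy();cv2.imwrite("pics/t3.png",im)
mx=im.max(2)
for x in(345,352,358,364,385,390):print(x,[(y,int(mx[y,x]),int(im[y,x].min())) for y in range(154,176)])
for y in(165,168,172):print(y,[(x,int(mx[y,x])) for x in range(335,352)])
E
```

```text
clock: 5.75
eef_pos: [568.7, -49.0, 15.3]
tcp_rot: [-3.142, -0.0, -3.091]
contact_force: [-1.1, -0.0, -0.4]
opening: 1.002
grasp_force: 0.5
eef_pos: [570.4, -48.8, 15.3]
contact_force: [0.3, 0.1, -0.4]
grasp_force: 0.0
eef_pos: [572.4, -48.6, 15.3]
contact_force: [-1.1, -0.4, -0.6]
grasp_force: 0.4
clk 6.25 pos [572.4 -48.6  15.3] rot [ 3.14  0.   -3.09] F [-1.08 -0.43 -0.6 ] op 0.99
u,v 569.1548799678494 -77.51459167626507
345 [(154, 133, 123), (155, 185, 172), (156, 185, 175), (157, 189, 181), (158, 137, 130), (159, 56, 49), (160, 47, 42), (161, 52, 47), (162, 50, 45), (163, 37, 35), (164, 20, 18), (165, 15, 11), (166, 14, 12), (167, 15, 11), (168, 15, 11), (169, 10, 7), (170, 20, 16), (171, 14, 10), (172, 19, 15), (173, 18, 12), (174, 16, 8), (175, 11, 6)]
352 [(154, 146, 134), (155, 188, 176), (156, 185, 177), (157, 182, 173), (158, 115, 104), (159, 44, 40), (160, 50, 43), (161, 54, 48), (162, 50, 44), (163, 30, 27), (164, 17, 16), (165, 12, 10), (166, 12, 8), (167, 6, 3), (168, 13, 12), (169, 21, 20), (170, 18, 15), (171, 18, 16), (172, 15, 14), (173, 16, 15), (174, 14, 9), (175
[... 1254 characters left out ...]
05, 98), (170, 121, 110), (171, 131, 121), (172, 140, 129), (173, 152, 140), (174, 158, 144), (175, 167, 153)]
165 [(335, 64), (336, 73), (337, 78), (338, 95), (339, 116), (340, 116), (341, 123), (342, 144), (343, 105), (344, 17), (345, 15), (346, 12), (347, 17), (348, 12), (349, 11), (350, 9), (351, 8)]
168 [(335, 163), (336, 164), (337, 161), (338, 166), (339, 162), (340, 168), (341, 166), (342, 171), (343, 130), (344, 28), (345, 15), (346, 5), (347, 8), (348, 7), (349, 8), (350, 13), (351, 14)]
172 [(335, 163), (336, 167), (337, 163), (338, 166), (339, 165), (340, 166), (341, 165), (342, 168), (343, 138), (344, 58), (345, 19), (346, 17), (347, 13), (348, 7), (349, 8), (350, 9), (351, 17)]
```

```bash
python3 -m inch '[[[-0.005,0,0,0,0,0],[-0.005,0,0,0,0,0]]]' | grep -E "pos|force"
python3 -m inch '[[[-0.005,0,0,0,0,0],[-0.005,0,0,0,0,0]]]' | grep -E "pos|force"
python3 -m inch '[[[-0.005,0,0,0,0,0],[-0.005,0,0,0,0,0]]]' | grep -E "pos|force"
```

```text
eef_pos: [573.4, -48.6, 15.3]
contact_force: [-0.7, 0.0, -0.2]
grasp_force: 0.4
eef_pos: [574.5, -48.6, 15.3]
contact_force: [-0.7, -0.3, -0.2]
grasp_force: 0.4
eef_pos: [575.5, -48.6, 15.3]
contact_force: [-0.3, 0.3, -0.6]
grasp_force: 0.4
```

```bash
python3 -m inch '[[[-0.005,0,0,0,0,0],[-0.005,0,0,0,0,0]]]' | grep -E "pos|force"
```

```text
eef_pos: [576.5, -48.5, 15.3]
contact_force: [-0.1, -0.3, 0.2]
grasp_force: 0.4
```

```bash
python3 -m inch '[[[-0.005,0,0,0,0,0],[-0.005,0,0,0,0,0]]]' | grep -E "pos|force"
python3 -m inch '[[[-0.005,0,0,0,0,0],[-0.005,0,0,0,0,0]]]' | grep -E "pos|force"
```

```text
eef_pos: [577.2, -48.5, 15.3]
contact_force: [-1.2, 0.7, 0.5]
grasp_force: 0.9
eef_pos: [577.2, -48.4, 15.2]
contact_force: [-4.9, -1.2, 3.1]
grasp_force: 2.6
```

```bash
python3 -m inch '[[[-0.005,0,0,0,0,0],[-0.005,0,0,0,0,0]]]' | grep -E "pos|force"
python3 -m inch '[[[-0.005,0,0,0,0,0],[-0.005,0,0,0,0,0]]]' | grep -E "pos|force"
```

```text
eef_pos: [577.2, -48.4, 15.0]
contact_force: [-8.3, -1.3, 5.5]
grasp_force: 4.3
eef_pos: [577.2, -48.4, 14.9]
contact_force: [-12.2, -1.5, 8.6]
grasp_force: 5.9
```

Contact with the trough came at x=577.2, and the press rose to 12 N with the tray flat. I'll back off, rise and go round to the tray's outer end with half-open fingers.

```bash
python3 -m inch '[[[0.05,0,0,0,0,0],[0.12,0,0,0,0,0],[0.15,0,-0.1,0,0,0],[0.15,0,-0.3,0,0,0],[0.15,0,-0.5,0,0,0],[0.15,0,-0.7,0,0,0],[0.15,0,-0.9,0,0,0],[0.15,0,-0.9,0,0,0]]]'
python3 - <<'E'
from h import *
st();go(639.1,-162.8,200,1.6215)
s=r.sense()
w=r.grab_frame("wrist")[:,:,::-1].copy();cv2.imwrite("pics/w3.png",w);np.savez("w3.npz",p=s["eef_pos"],q=s["tcp_rot"])
k=4;im=r.grab_frame("top")[:,:,::-1].copy();cv2.imwrite("pics/t4.png",im)
u=cv2.resize(im.astype(float),None,fx=k,fy=k,interpolation=cv2.INTER_CUBIC).max(2)
ps=[]
for y in range(166*k,172*k,2):
    j=np.where(u[y,330*k:360*k]<75)[0];ps.append((330+(j[0])/k-.5,y/k-.4))
P=plane("top",ps,50);print("tray +v end: v",(P@V)[::4].round(1),"u",(P@U)[::4].round(1))
E
```

```text
clock: 8.3
eef_pos: [554.9, -50.1, 203.3]
tcp_rot: [-3.14, 0.013, -3.092]
contact_force: [1.7, -0.3, 1.4]
opening: 1.002
grasp_force: 0.0
clk 8.3 pos [554.9 -50.1 203.3] rot [-3.1398  0.0131 -3.0922] F [ 1.68 -0.3   1.37] op 1.0
t [ -78.50257204 -116.6659714     4.58002133] scaled [-0.393 -0.583  0.023] turn [0.0028 0.0037 0.4996]
tray +v end: v [8.6 8.3 8.1] u [686.4 679.9 673.4]
```

```bash
python3 -m inch '[[[0,-0.08,0,0,0,0.03],[0,-0.16,0,0,0,0.07],[0,-0.24,0,0,0,0.1],[0,-0.32,0,0,0,0.14],[0,-0.4,0,0,0,0.18],[-0.05,-0.5,0,0,0,0.21],[-0.1,-0.58,0,0,0,0.25],[-0.1,-0.58,0,0,0,0.25]]]' 0 | grep -E "pos|rot|force"
python3 - <<'E'
from h import *
st();go(639.1,-162.8,200,1.6215)
E
```

```text
eef_pos: [576.8, -166.9, 193.3]
tcp_rot: [-3.141, -0.0, 2.397]
contact_force: [-0.9, 0.4, 0.2]
grasp_force: 0.0
clk 9.07 pos [ 576.8 -166.9  193.3] rot [-3.1409e+00 -2.0000e-04  2.3972e+00] F [-0.86  0.36  0.21] op 0.5
t [-43.02451266  45.21092886  -6.72256733] scaled [-0.215  0.226 -0.034] turn [-2.000e-04  0.000e+00  2.469e-01]
```

```bash
python3 -m inch '[[[-0.03,0.03,0,0,0,0.035],[-0.06,0.06,0,0,0,0.07],[-0.09,0.1,0,0,0,0.105],[-0.13,0.14,0,0,0,0.14],[-0.17,0.18,0,0,0,0.175],[-0.215,0.226,0,0,0,0.21],[-0.215,0.226,0,0,0,0.247],[-0.215,0.226,0,0,0,0.247]]]' | grep -E "pos|rot|force"
python3 - <<'E'
from h import *
st();go(639.1,-162.8,25,1.6215);s=r.sense()
w=r.grab_frame("wrist")[:,:,::-1].copy();cv2.imwrite("pics/w4.png",w);np.savez("w4.npz",p=s["eef_pos"],q=s["tcp_rot"])
E
```

```text
eef_pos: [637.6, -159.2, 193.1]
tcp_rot: [-3.139, -0.001, 1.627]
contact_force: [-0.0, 0.2, -0.3]
grasp_force: 0.0
clk 9.73 pos [ 637.6 -159.2  193.1] rot [-3.1391e+00 -1.0000e-03  1.6266e+00] F [-0.04  0.21 -0.26] op 0.5
t [ -3.87086126   1.67832077 168.08517733] scaled [-0.019  0.008  0.84 ] turn [-0.0008 -0.0003  0.0016]
```

View pics/w4.png

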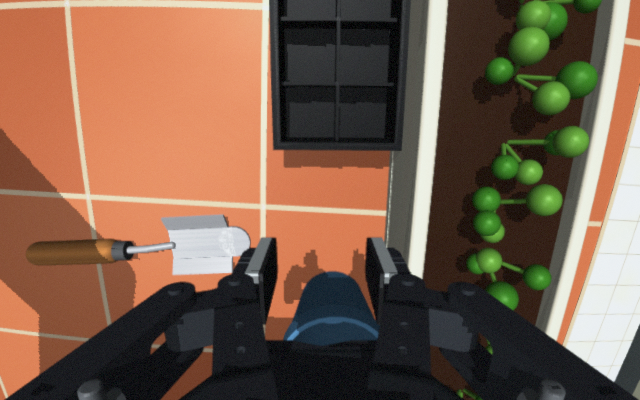

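The wrist view shows the tray flat along the trough. Its outer end is at y≈150 and spans x 274–403. The trowel's blade tip is at (250,241). I'll check the clearance before descending.

```bash
python3 - <<'E'
from h import *
np.set_printoptions(suppress=True,precision=1)
d=np.load("w4.npz");pose=(d["p"],d["q"])
X=plane("wrist",[[250,241]],8,pose);print("trowel",X,X@U,X@V)
X=plane("wrist",[[274,149],[403,149],[271,0]],50,pose);print("tray end u",X@U,"v",X@V)
print("tool",pose[0][:2]@U,pose[0][:2]@V)
a=np.array([620,-193.]);print(a[0]*U+a[1]*V);go(*(a[0]*U+a[1]*V),25,1.6215)
E
```

```text
trowel [[ 562.8 -240.1]] [550.] [-268.3]
tray end u [586.6 701.9 587.5] v [-160.5 -159.8  -39.4]
tool 628.7552790155343 -191.27860476201778
[ 629.  -161.3]
t [ -1.7  -7.9 168.4] scaled [-0.  -0.   0.8] turn [-0. -0.  0.]
```

```bash
python3 -m inch '[[[0,0,0.18,0,0,0],[0,0,0.36,0,0,0],[0,0,0.54,0,0,0],[0,0,0.7,0,0,0],[0,0,0.8,0,0,0],[0,0,0.84,0,0,0.001],[0,0,0.84,0,0,0.001]]]' | grep -E "pos|rot|force"
python3 - <<'E'
from h import *
s=r.sense();st();p=s["eef_pos"][:2];print("u,v",p@U,p@V)
E
```

```text
eef_pos: [635.9, -159.4, 24.7]
tcp_rot: [-3.137, -0.001, 1.63]
contact_force: [0.4, 0.1, -0.3]
grasp_force: 0.0
clk 10.37 pos [ 635.9 -159.4   24.7] rot [-3.1370e+00 -1.5000e-03  1.6296e+00] F [ 0.43  0.12 -0.3 ] op 0.5
u,v 627.0256492569587 -191.39676610428938
```

```bash
python3 -m inch '[[[0.03,0,0,0,0,0.001],[0.06,0,0,0,0,0.002],[0.09,0,0,0,0,0.0026],[0.12,0,0,0,0,0.0026],[0.15,0,0,0,0,0.0026],[0.18,0,0,0,0,0.0026],[0.21,0,0,0,0,0.0026],[0.24,0,0,0,0,0.0026]]]' | grep -E "pos|rot|force"
python3 -m inch '[[[0.03,0,0,0,0,0],[0.06,0,0,0,0,0],[0.09,0,0,0,0,0],[0.12,0,0,0,0,0],[0.15,0,0,0,0,0],[0.18,0,0,0,0,0],[0.21,0,0,0,0,0],[0.24,0,0,0,0,0]]]' | grep -E "pos|rot|force"
python3 - <<'E'
from h import *
s=r.sense();st();p=s["eef_pos"][:2];print("u,v",p@U,p@V)
E
```

```text
eef_pos: [635.8, -111.5, 27.6]
tcp_rot: [3.141, 0.0, 1.618]
contact_force: [0.2, -2.4, 1.4]
grasp_force: 1.0
eef_pos: [633.2, -63.5, 27.2]
tcp_rot: [-3.141, 0.0, 1.618]
contact_force: [-1.2, -2.2, 1.8]
grasp_force: 1.0
clk 11.7 pos [633.2 -63.5  27.2] rot [-3.1414  0.      1.6183] F [-1.2  -2.19  1.76] op 0.5
u,v 629.1295643899609 -95.53398508935733
```

```bash
python3 -m inch '[[[0.03,0,0,0,0,0],[0.06,0,0,0,0,0],[0.09,0,0,0,0,0],[0.12,0,0,0,0,0],[0.15,0,0,0,0,0],[0.18,0,0,0,0,0],[0.21,0,0,0,0,0],[0.24,0,0,0,0,0]]]' | grep -E "pos|rot|force"
python3 - <<'E'
from h import *
s=r.sense();p=s["eef_pos"][:2];print("u,v",p@U,p@V)
im=r.grab_frame("top")[:,:,::-1].copy();cv2.imwrite("pics/t5.png",im)
mx=im.max(2)
for y in(172,178,184,190):print(y,[(x,int(mx[y,x])) for x in range(288,318)])
E
```

```text
eef_pos: [630.9, -15.6, 27.2]
tcp_rot: [-3.141, -0.0, 1.618]
contact_force: [0.8, -1.6, 1.4]
grasp_force: 0.9
u,v 629.2760839659609 -47.541009921229715
172 [(288, 17), (289, 17), (290, 22), (291, 18), (292, 16), (293, 23), (294, 33), (295, 73), (296, 86), (297, 86), (298, 82), (299, 85), (300, 84), (301, 82), (302, 107), (303, 147), (304, 154), (305, 90), (306, 19), (307, 15), (308, 4), (309, 8), (310, 10), (311, 8), (312, 10), (313, 6), (314, 13), (315, 19), (316, 19), (317, 14)]
178 [(288, 37), (289, 46), (290, 65), (291, 45), (292, 11), (293, 9), (294, 16), (295, 66), (296, 88), (297, 88), (298, 84), (299, 86), (300, 87), (301, 85), (302, 80), (303, 133), (304, 175), (305, 131), (306, 25), (307, 19), (308, 11), (309, 10), (310, 11), (311, 6), (312, 8), (313, 10), (314, 11), (315, 12), (316, 23), (317, 15)]
184 [(288, 19), (289, 8), (290, 47), (291, 76), (292, 72), (293, 44), (294, 2), (295, 39), (296, 80), (297, 89), (298, 87), (299, 84), (300, 84), (301, 83), (302, 84), (303, 85), (304, 86), (305, 86), (306, 60), (307, 19), (308, 9), (309, 6), (310, 11), (311, 11), (312, 10), (313, 8), (314, 9), (315, 11), (316, 4), (317, 4)]
190 [(288, 14), (289, 86), (290, 150), (291, 128), (292, 17), (293, 8), (294, 8), (295, 21), (296, 65), (297, 91), (298, 88), (299, 85), (300, 89), (301, 88), (302, 84), (303, 80), (304, 132), (305, 177), (306, 130), (307, 13), (308, 17), (309, 7), (310, 12), (311, 10), (312, 14), (313, 2), (314, 11), (315, 15), (316, 19), (317, 19)]
```

The remaining gap is about 10.8 px, or roughly 33 mm. I'll advance 24 mm and then measure again.

```bash
python3 -m inch '[[[0.02,0,0,0,0,0],[0.04,0,0,0,0,0],[0.06,0,0,0,0,0],[0.08,0,0,0,0,0],[0.1,0,0,0,0,0],[0.12,0,0,0,0,0],[0.12,0,0,0,0,0]]]' | grep -E "pos|rot|force"
cat >> h.py <<'E'
def gap(im,ys=range(172,196,3)):
    g=im.max(2).astype(float);out=[]
    for y in ys:
        row=g[y,290:312];i=np.argmax(row);pk=row[i];h=(pk+12)/2
        l=i
        while row[l]>h:l-=1
        R=i
        while row[R]>h:R+=1
        xl=290+l+(h-row[l])/(row[l+1]-row[l]);xr=290+R-1+(row[R-1]-h)/(row[R-1]-row[R]);out.append((y,round(xl,2),round(xr,2),round((xr-xl)*3.12,1),int(pk)))
    return out
E
python3 - <<'E'
from h import *
s=r.sense();p=s["eef_pos"][:2];print("u,v",p@U,p@V)
im=r.grab_frame("top")[:,:,::-1].copy();cv2.imwrite("pics/t6.png",im)
mx=im.max(2)
for y in(178,184,190):print(y,[(x,int(mx[y,x])) for x in range(291,306)])
E
```

```text
eef_pos: [629.7, 8.6, 27.2]
tcp_rot: [-3.141, -0.0, 1.619]
contact_force: [0.6, -0.4, -0.2]
grasp_force: 0.0
u,v 629.3459596835205 -23.294816946036804
178 [(291, 46), (292, 6), (293, 8), (294, 17), (295, 65), (296, 94), (297, 71), (298, 30), (299, 17), (300, 7), (301, 11), (302, 6), (303, 4), (304, 9), (305, 10)]
184 [(291, 77), (292, 70), (293, 47), (294, 8), (295, 41), (296, 79), (297, 84), (298, 49), (299, 22), (300, 21), (301, 4), (302, 9), (303, 11), (304, 9), (305, 16)]
190 [(291, 129), (292, 14), (293, 9), (294, 4), (295, 20), (296, 65), (297, 92), (298, 63), (299, 21), (300, 13), (301, 5), (302, 5), (303, 9), (304, 10), (305, 10)]
```

About 9 mm is left. I'll go 5 mm closer, then take 1 mm steps while watching the force.

```bash
python3 -m inch '[[[0.005,0,0,0,0,0],[0.01,0,0,0,0,0],[0.015,0,0,0,0,0],[0.02,0,0,0,0,0],[0.025,0,0,0,0,0],[0.025,0,0,0,0,0]]]' | grep -E "pos|force"
python3 -m inch '[[[0.003,0,0,0,0,0],[0.005,0,0,0,0,0],[0.005,0,0,0,0,0]]]' | grep -E "pos|force"
python3 -m inch '[[[0.003,0,0,0,0,0],[0.005,0,0,0,0,0],[0.005,0,0,0,0,0]]]' | grep -E "pos|force"
python3 - <<'E'
from h import *
s=r.sense();p=s["eef_pos"][:2];print("u,v",p@U,p@V)
im=r.grab_frame("top")[:,:,::-1].copy();cv2.imwrite("pics/t7.png",im)
mx=im.max(2)
for y in(178,184,190):print(y,[(x,int(mx[y,x])) for x in range(291,306)])
E
```

```text
eef_pos: [629.6, 12.9, 27.3]
contact_force: [-0.4, -0.6, -0.5]
grasp_force: 0.1
eef_pos: [629.5, 13.8, 27.3]
contact_force: [-0.1, -0.7, 0.4]
grasp_force: 0.2
eef_pos: [629.5, 14.8, 27.3]
contact_force: [0.3, -0.2, -0.6]
grasp_force: 0.3
u,v 629.468276534554 -17.09519471023583
178 [(291, 44), (292, 6), (293, 14), (294, 19), (295, 43), (296, 37), (297, 17), (298, 8), (299, 13), (300, 10), (301, 11), (302, 9), (303, 7), (304, 8), (305, 9)]
184 [(291, 77), (292, 73), (293, 45), (294, 10), (295, 36), (296, 43), (297, 11), (298, 16), (299, 4), (300, 8), (301, 11), (302, 11), (303, 17), (304, 7), (305, 14)]
190 [(291, 126), (292, 16), (293, 10), (294, 6), (295, 22), (296, 32), (297, 27), (298, 20), (299, 12), (300, 11), (301, 11), (302, 3), (303, 12), (304, 10), (305, 13)]
```

```bash
python3 -m inch '[[[0.003,0,0,0,0,0],[0.005,0,0,0,0,0],[0.005,0,0,0,0,0]]]' | grep -E "pos|force"
python3 -m inch '[[[0.003,0,0,0,0,0],[0.005,0,0,0,0,0],[0.005,0,0,0,0,0]]]' | grep -E "pos|force"
python3 - <<'E'
from h import *
im=r.grab_frame("top")[:,:,::-1].copy();cv2.imwrite("pics/t8.png",im)
mx=im.max(2)
for y in(178,184,190):print(y,[(x,int(mx[y,x])) for x in range(293,300)])
E
```

```text
eef_pos: [629.4, 15.8, 27.3]
contact_force: [0.4, -0.2, -0.2]
grasp_force: 0.3
eef_pos: [629.4, 16.9, 27.3]
contact_force: [1.4, -0.4, 0.1]
grasp_force: 0.2
178 [(293, 8), (294, 12), (295, 17), (296, 23), (297, 12), (298, 3), (299, 6)]
184 [(293, 46), (294, 10), (295, 9), (296, 10), (297, 4), (298, 11), (299, 6)]
190 [(293, 11), (294, 7), (295, 10), (296, 13), (297, 23), (298, 17), (299, 5)]
```

```bash
python3 -m inch '[[[0.003,0,0,0,0,0],[0.003,0,0,0,0,0]]]' | grep -E "pos|force"
python3 -m inch '[[[0.003,0,0,0,0,0],[0.003,0,0,0,0,0]]]' | grep -E "pos|force"
```

```text
eef_pos: [629.5, 17.2, 27.3]
contact_force: [0.4, -1.7, -1.0]
grasp_force: 1.3
eef_pos: [629.4, 17.6, 27.3]
contact_force: [0.7, -5.1, -0.5]
grasp_force: 2.4
```

```bash
python3 -m inch '[[[0.003,0,0,0,0,0],[0.003,0,0,0,0,0]]]' | grep -E "pos|force"
python3 - <<'E'
from h import *
im=r.grab_frame("top")[:,:,::-1].copy();cv2.imwrite("pics/t9.png",im)
mx=im.max(2)
for y in(178,184,190):print(y,[(x,int(mx[y,x])) for x in range(293,300)])
E
```

```text
eef_pos: [629.3, 18.1, 27.3]
contact_force: [0.4, -5.9, -0.1]
grasp_force: 2.7
178 [(293, 5), (294, 11), (295, 15), (296, 21), (297, 9), (298, 9), (299, 9)]
184 [(293, 15), (294, 0), (295, 14), (296, 15), (297, 16), (298, 10), (299, 2)]
190 [(293, 14), (294, 10), (295, 15), (296, 20), (297, 14), (298, 12), (299, 12)]
```

Contact with the loaded tray showed as a rise to about 5–6 N at y≈17.2, less than 1 mm of travel ago. I'll back off, rise and move to a viewing pose in front of the tray.

```bash
python3 -m inch '[[[-0.05,0,0,0,0,0],[-0.12,0,0,0,0,0],[-0.12,0,-0.2,0,0,0],[-0.12,0,-0.4,0,0,0],[-0.12,0,-0.6,0,0,0],[-0.12,0,-0.8,0,0,0],[-0.12,0,-1,0,0,0],[-0.12,0,-1,0,0,0]]]' | grep -E "pos|force"
python3 -m inch '[[[0.05,-0.1,0,0,0,-0.035],[0.15,-0.2,0,0,0,-0.07],[0.25,-0.3,0,0,0,-0.105],[0.35,-0.4,0,0,0,-0.14],[0.45,-0.45,0,0,0,-0.175],[0.55,-0.45,0,0,0,-0.21],[0.62,-0.45,0,0,0,-0.25],[0.62,-0.45,0,0,0,-0.25]]]' 1 | grep -E "pos|rot|force"
python3 - <<'E'
from h import *
st();go(540.3,106.5,230,3.192)
im=r.grab_frame("top")[:,:,::-1].copy();cv2.imwrite("pics/t10.png",im)
E
```

```text
eef_pos: [634.7, -6.4, 236.2]
contact_force: [1.7, 0.2, -0.1]
grasp_force: 0.0
eef_pos: [534.6, 115.6, 227.3]
tcp_rot: [3.141, -0.0, 2.411]
contact_force: [-0.4, -0.7, -0.6]
grasp_force: 0.0
clk 16.53 pos [534.6 115.6 227.3] rot [ 3.1405e+00 -5.0000e-04  2.4113e+00] F [-0.37 -0.74 -0.57] op 1.0
t [-10.36999964  -2.96581653  -2.6725667 ] scaled [-0.052 -0.015 -0.013] turn [ 0.0004 -0.     -0.2485]
```

```bash
python3 -m inch '[[[0,0,0,0,0,-0.035],[-0.02,0,0,0,0,-0.07],[-0.04,-0.01,0,0,0,-0.105],[-0.05,-0.015,0,0,0,-0.14],[-0.05,-0.015,0,0,0,-0.175],[-0.05,-0.015,0,0,0,-0.21],[-0.05,-0.015,0,0,0,-0.2485],[-0.05,-0.015,0,0,0,-0.2485]]]' | grep -E "pos|rot|force"
python3 - <<'E'
from h import *
s=r.sense();st();w=r.grab_frame("wrist")[:,:,::-1].copy();cv2.imwrite("pics/w5.png",w);np.savez("w5.npz",p=s["eef_pos"],q=s["tcp_rot"])
go(540.3,106.5,16,3.192)
E
```

```text
eef_pos: [540.2, 103.8, 227.0]
tcp_rot: [-3.141, -0.0, -3.098]
contact_force: [1.2, -0.5, 0.3]
grasp_force: 0.0
clk 17.25 pos [540.2 103.8 227. ] rot [-3.1414e+00 -3.0000e-04 -3.0977e+00] F [ 1.18 -0.47  0.29] op 1.0
t [ -0.23104033   2.50082619 211.09012494] scaled [-1.000e-03  1.300e-02  1.055e+00] turn [-0.0001 -0.0001 -0.0042]
```

View pics/w5.png

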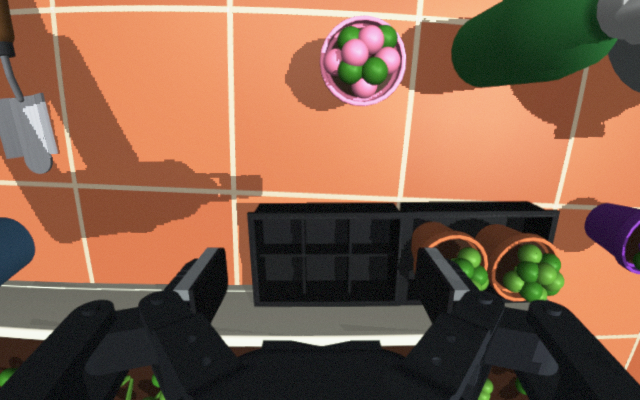

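The two trays stand in line and meet at x≈400. The front edges are level (y≈212 at x=250, y≈210 at x=550), the far side lies along the trough, and the pink pot, trowel and bottle are undisturbed. I'll measure the alignment.

```bash
python3 - <<'E'
from h import *
np.set_printoptions(suppress=True,precision=2)
d=np.load("w5.npz");pose=(d["p"],d["q"]);im=cv2.imread("pics/w5.png");g=im.max(2).astype(float)
def edge(x,y0,y1):  # tile->dark, downwards (rim near edge or wall top)
    c=g[y0:y1,x];j=np.where(c<70)[0][0];return y0+j-(70-c[j])/(c[j-1]-c[j]) 
for x in range(260,545,20):
    y=edge(x,192,230);X=plane("wrist",[[x,y]],0,pose);print(x,round(y,2),"z0 u,v",(X@U).round(1),(X@V).round(1), [int(v) for v in g[int(y)-1:int(y)+14,x]])
print("far side");
for x in range(262,400,20):print(x,[(y,int(g[y,x])) for y in range(296,316,1)])
E
```

```text
260 203.49 z0 u,v [589.4] [1.] [222, 109, 30, 25, 14, 19, 20, 13, 13, 18, 24, 28, 40, 38, 40]
280 203.46 z0 u,v [589.5] [25.2] [224, 104, 30, 14, 10, 18, 14, 20, 13, 19, 25, 25, 40, 41, 43]
300 203.3 z0 u,v [589.5] [49.4] [222, 90, 23, 11, 15, 21, 20, 18, 15, 16, 24, 32, 42, 39, 44]
320 202.92 z0 u,v [589.1] [73.6] [228, 147, 63, 15, 19, 9, 10, 21, 13, 10, 15, 25, 33, 42, 42]
340 202.93 z0 u,v [589.3] [97.7] [230, 150, 64, 18, 18, 14, 9, 11, 13, 13, 18, 22, 37, 41, 39]
360 202.78 z0 u,v [589.3] [121.9] [230, 146, 48, 16, 12, 21, 17, 13, 17, 18, 21, 28, 40, 44, 44]
380 202.79 z0 u,v [589.5] [146.2] [231, 147, 50, 22, 17, 17, 18, 15, 24, 20, 8, 27, 43, 49, 47]
400 203.84 z0 u,v [591.] [170.6] [128, 86, 67, 66, 64, 60, 51, 42, 32, 22, 28, 50, 47, 49, 50]
420 202.26 z0 u,v [589.2] [195.] [225, 89, 17, 20, 14, 17, 18, 20, 12, 13, 32, 47, 48, 49, 47]
440 201.86 z0 u,v [588.9] [219.6] [230, 143, 58, 20, 15, 21, 12, 16, 10, 24, 24, 28, 48, 51, 48]
460 201.84 z0 u,v [589.] [244.5] [228, 144, 56, 16, 20, 18, 12, 13, 16, 17, 15, 31, 45, 46, 49]
480 201.75 z0 u,v [589.1] [269.7] [219, 138, 47, 1
[... 1276 characters left out ...]

342 [(296, 13), (297, 12), (298, 12), (299, 9), (300, 20), (301, 29), (302, 41), (303, 37), (304, 37), (305, 42), (306, 62), (307, 110), (308, 117), (309, 113), (310, 113), (311, 113), (312, 115), (313, 116), (314, 115), (315, 113)]
362 [(296, 17), (297, 19), (298, 18), (299, 16), (300, 25), (301, 37), (302, 42), (303, 37), (304, 42), (305, 43), (306, 68), (307, 111), (308, 113), (309, 114), (310, 113), (311, 113), (312, 115), (313, 111), (314, 113), (315, 112)]
382 [(296, 13), (297, 12), (298, 9), (299, 19), (300, 23), (301, 35), (302, 33), (303, 40), (304, 36), (305, 50), (306, 85), (307, 110), (308, 115), (309, 114), (310, 113), (311, 114), (312, 114), (313, 117), (314, 116), (315, 113)]
```

The front edges are coplanar and parallel to 0.3 mm. Last checks are the rim junction and whether the loaded tray or anything else moved.

```bash
python3 - <<'E'
from h import *
im=cv2.imread("pics/w5.png");g=im.max(2)
for y in(214,216,225,240,255,270,285,300):print(y,[int(v) for v in g[y,392:412]])
a=cv2.imread("pics/t6.png").max(2).astype(float);b=r.grab_frame("top")[:,:,::-1].max(2).astype(float)
# outer (+v) end of loaded tray before/after, subpixel edge
def e(m,y):
    row=m[y,235:256];j=np.where(row<60)[0][0];return 235+j-(60-row[j])/(row[j-1]-row[j])
print("outer end shift mm",[round((e(b,y)-e(a,y))*3.12,2) for y in range(178,202,3)])
# shift of pots region
for n,(x0,x1,y0,y1) in {"loaded":(240,292,172,206),"blue":(440,482,150,190),"pink":(303,332,234,262),"trough":(240,300,120,160)}.items():
    print(n,cv2.phaseCorrelate(a[y0:y1,x0:x1].copy(),b[y0:y1,x0:x1].copy(),cv2.createHanningWindow((x1-x0,y1-y0),cv2.CV_64F)))
st()
E
```

```text
214 [46, 46, 48, 46, 46, 45, 46, 49, 47, 48, 50, 47, 50, 47, 50, 47, 49, 49, 50, 49]
216 [45, 51, 51, 46, 50, 52, 50, 48, 50, 50, 52, 50, 49, 50, 48, 46, 45, 51, 47, 47]
225 [7, 14, 11, 15, 11, 1, 15, 14, 33, 47, 50, 46, 45, 47, 47, 47, 48, 47, 45, 45]
240 [16, 14, 16, 14, 21, 11, 19, 42, 50, 48, 44, 42, 46, 42, 40, 38, 39, 27, 20, 36]
255 [27, 22, 13, 13, 11, 15, 42, 49, 52, 22, 21, 25, 30, 26, 19, 28, 24, 20, 20, 28]
270 [10, 19, 7, 16, 15, 39, 40, 26, 21, 23, 22, 26, 17, 24, 29, 19, 11, 24, 27, 33]
285 [18, 16, 2, 25, 37, 41, 42, 40, 40, 38, 37, 39, 39, 41, 38, 33, 21, 28, 8, 20]
300 [22, 24, 24, 42, 44, 42, 40, 42, 38, 44, 35, 41, 36, 38, 38, 28, 24, 31, 34, 31]
outer end shift mm [np.float64(-1.6), np.float64(17.56), np.float64(-0.05), np.float64(-0.32), np.float64(-0.47), np.float64(-0.94), np.float64(-1.51), np.float64(-1.92)]
loaded ((-0.5058096627261257, -0.08497253684286932), 0.8751675749175631)
blue ((0.46249344103036094, 0.0592570819889211), 0.9451337435050228)
pink ((-0.6974128339182659, 0.49376410803366255), 0.38904416725704677)
trough ((0.014635064046306212, -0.02338556001526726), 0.9510429962156072)
clk 17.35 pos [540.2 104.2 227.1] rot [-3.1415e+00 -2.0000e-04 -3.1059e+00] F [ 0.05 -0.15 -0.16] op 1.0
```

The rims meet with no visible gap, and the loaded tray moved by about 1 mm. The small shift seen on the blue pot is probably the arm's moving shadow, since the arm never came near it. The arm is clear of everything, so I'm handing in.

```bash
python3 -c "
from rig import r
print(r.sign_off())"
```

```text
the job is handed in; nothing more can be done
None
```

The empty tray is pushed home, flat against the trough's front face and touching the loaded tray's inner end; the loaded tray moved only about 1–1.5 mm, push forces stayed under about 15 N, and the job is handed in at about 17 s.

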